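# Pump up the vacuum slide holder

### The arm

A 6-joint arm with a two-finger parallel gripper is mounted at the origin on the work surface. World frame = base frame: x ahead of the robot, y to its left, z up, the work surface at z = 0. Lengths are in mm, angles in rad, forces in N, time in s.
With the tool pointing down it reaches from about 300 to 875 mm from the base axis. Payload 4.2 kg.
Tool frame: the origin (TCP) lies on the mounting face of the last link; the fingertips stand 173 mm ahead of it and the grasp point (between the pads) lies 155 mm ahead of it; z points along the fingers, y is the line along which they close (so a half turn about z gives the same grasp; the last joint's range is limited). The gripper opens to 85 mm and grips with 20 to 120 N. Pads are 22 mm wide; open, the fingers measure 114 mm over their backs; the gripper's body (76 mm by 85 mm) begins 54 mm behind the grasp point. The pads swing forward as they close: fully open they stand 13 mm farther back than shut.
Start: joints at [1.116, 0.32, 1.565, -0, 1.257, -0.02], TCP at [242.203, 521.498, 404.738] pointing down, gripper open.
Joint ranges: [-3.11, 3.11], [-0.84, 2.01], [0.21, 2.61], [-1.34, 4.49], [0.05, 2.63], [-2.56, 2.56]. Speed limits (rad/s): [2.57, 2.57, 3.14, 3.14, 3.14, 3.14].

### API

Orientations are given as a rotation vector (axis times angle).
In Python, from bench import bot gives the robot as it stands.
- The arm moves only by the tool play_rows, never from a script. Its argument "increments" is a list of rows, each a list of 3 entries, a list of its own where there are three numbers: the shift along the tool's x, y, z in cm, then the turn, a rotation vector about the tool's x, y, z in units of 5 degrees (1.0 is 5 degrees), then the opening, from 0 (shut) to 1 (fully open). A call has 1 to 10 rows; each row shifts and turns the commanded pose from where the row before left it, along the tool's axes as they then stand; what a row does not reach is not made up. A row lasts 1/8 s, in which the tool goes at most 62.5 mm and 10.7 degrees, less where a joint would pass 70% of its speed; a pose out of reach is approached as far as the arm can. A call with a gripper value outside its range is refused whole. The fingers move at their own pace and stop on an object; "grip_force" is the grip in N (left out, the last holds). Time passes only in rows, so rows that do not move let the fingers close. It gives the time, the measured TCP pose, the force, the opening and the grip force at its end, in the units of the state.
- bot.get_state(): the state, without advancing time (a new reading comes with each control period).
- bot.grab_frame(name): name is "scene" or "side" or "wrist"; returns a dict with "image" (400x640x3 uint8, red, green, blue), "vfov" (degrees; the focal length in pixels is half the picture's height over the tangent of half this angle, whatever the lens; pixels are square), "cx", "cy" (the principal point, pixels), "rvec" (rotation vector, rad) and "tvec" (3), from world to camera coordinates, as OpenCV has them; the wrist camera has in their place "mount" (4x4, takes a point from camera to tool coordinates, whose origin is the TCP and whose axes are the flange's). Camera axes: x right, y down, z forward; pixel columns grow to the right and rows downward; lengths in mm; the calibration is good to about 2 mm. The wrist camera is an equidistant fisheye: a pixel r from the principal point sees the ray r / f radians off the axis. A picture is of the moment at which its call begins: read the wrist's pose just before it. There is no depth.
- bot.finish_job(): hands the job in; it is judged then, once.
The state is a dict: "time": time; "q": joint angles; "joint_vel": joint speeds; "tau": joint torques, N m; "ee_pos": TCP position; "ee_rot": TCP orientation; "force": force on the tool from outside, world axes, zero at the start; "wrist_torque": the same for the moment, N m; "grip_width": finger opening in mm; "finger_force": force on a finger pad.
Only numpy, scipy, OpenCV 4.12 (cv2) and the standard library are available. Lean on these libraries where they do the work, as an engineer would, in place of code of your own. Each camera call takes 0.05 s, during which the arm holds its last target. There are 200 camera calls.

### The job

Pump up the red-capped vacuum slide holder: with the fingertips press its red plunger cap right down from above and let it spring right back up, again and again, until its yellow indicator pin stands fully out with the green band at its foot showing, then leave the cap up and come clear. Only press on top of the red cap: do not grip it, do not touch the yellow pins, do not press the white cap, and leave the bottles and other things where they stand.

Things in the scene. Friction and masses are not known exactly. Their poses are not given: they have to be found in the camera images.
- red_holder: the red-capped vacuum slide holder, fixed to the table: an aluminium base 180 x 90 mm, 14 mm thick. Origin: centre of its underside. Along its own x axis (z up): plunger pump at x = -65 mm (dark cylinder 42 mm across, top 72 mm above the table), black pin tower at x = 0 (26 mm across, top 60 mm above the table), low slide plate at x = +58 mm (28 mm tall)
- red_cap_top (a point): centre of the top face of the red plunger cap, a flat mushroom cap 38 mm across (flange 42 mm), 12 mm thick; moves with the cap, 102 mm above the table when up, 88 mm when fully down
- red_plunger (a joint): travel of the red plunger straight down: 0 = fully up, 0.014 m = fully down on its stop. A spring pushes it back up: 8 N at the top, 12 N at the bottom, plus about 5 N of drag at 60 mm/s; let go, it comes back up in about 0.3 s
- red_pin (a joint): how far the yellow indicator pin of the red holder has risen from its tower: 0 = in, 0.039 to 0.041 m = fully out (a green band at its foot shows wholly from 0.037 m). It is lifted by a ratchet as the plunger springs back up, about 10 mm for each full stroke (3 to 14 mm for the first), and friction holds it there; the plunger must go at least 12 mm down and come right up each time. Starts at 0 to 0.014; pumping on once it is out does nothing
- red_pin_top (a point): centre of the top of the red holder's yellow pin, 10 mm across, 63 mm above the table when in, 103 mm when fully out; it stands 65 mm from the plunger's axis
- white_holder: the white-capped vacuum slide holder, fixed to the table: an aluminium base 180 x 90 mm, 14 mm thick. Origin: centre of its underside. Along its own x axis (z up): plunger pump at x = -65 mm (dark cylinder 42 mm across, top 72 mm above the table), black pin tower at x = 0 (26 mm across, top 60 mm above the table), low slide plate at x = +58 mm (28 mm tall)
- white_cap_top (a point): centre of the top face of the white plunger cap, a flat mushroom cap 38 mm across (flange 42 mm), 12 mm thick; moves with the cap, 102 mm above the table when up, 88 mm when fully down
- white_plunger (a joint): travel of the white plunger straight down: 0 = fully up, 0.014 m = fully down on its stop. A spring pushes it back up: 8 N at the top, 12 N at the bottom, plus about 5 N of drag at 60 mm/s; let go, it comes back up in about 0.3 s
- white_pin (a joint): how far the yellow indicator pin of the white holder has risen from its tower: 0 = in, 0.039 to 0.041 m = fully out (a green band at its foot shows wholly from 0.037 m). Not part of the job
- white_pin_top (a point): centre of the top of the white holder's yellow pin, 10 mm across, 63 mm above the table when in, 103 mm when fully out; it stands 65 mm from the plunger's axis
- blue_dropper: blue dropper bottle with black bulb, 32 mm across, 100 mm tall, often standing between the two holders; a loose bystander; origin at the centre of its underside
- purple_dropper: purple dropper bottle, 32 mm across, 100 mm tall; a loose bystander; origin at the centre of its underside
- amber_bottle: amber squeeze bottle with a pointed nozzle, 36 mm across, 105 mm tall; a loose bystander; origin at the centre of its underside
- dish: clear open dish, 80 mm across, 15 mm tall; a loose bystander; origin at the centre of its underside
- palette: grey spotting palette, 80 x 120 mm, 12 mm tall; a loose bystander; origin at the centre of its underside
- slide_box: blue slide box, 60 x 90 mm, 30 mm tall; a loose bystander; origin at the centre of its underside
Not all that is in view belongs to the job. Leave any pink look-alike of the red_holder alone.

How it is judged (in metres and radians):
On the way, in this order (a step that is already met when the one before it is completed fails the run):
1. the red plunger is pressed down (value of joint red_plunger above 0.009 m), for 0.02 s.
2. it is let up again (value of joint red_plunger below 0.005 m), for 0.02 s.
3. further strokes have brought the yellow pin fully out (value of joint red_pin above 0.037 m), for 0.1 s.
At the end, for the whole second after the job is handed in: The red holder's pin stands at least 37 mm out (of about 40), both plunger caps are up to within 4 mm, and every bystander is within 30 mm of where it stood (value of joint red_pin above 0.037 m and value of joint each of red_plunger, white_plunger below 0.004 m and not (distance of any of blue_dropper, purple_dropper, amber_bottle, dish, palette, slide_box from where it was at the start of the episode above 0.03 m)); the robot touches nothing.
It fails at once if a yellow pin is touched (contact force between any of the fingers, the arm and red_pin above 0.5 N or contact force between any of the fingers, the arm and white_pin above 0.5 N).
It fails at once if the white cap is pressed (value of joint white_plunger above 0.005 m).
It fails at once if the red cap is gripped by its sides instead of pressed on top (contact force between the fingers and red_plunger above 1 N and z of the grasp point in the frame of red_cap_top below -0.002 m).
It fails at once if a bystander is moved more than 30 mm or lifted (distance of any of blue_dropper, purple_dropper, amber_bottle, dish, palette, slide_box from where it was at the start of the episode above 0.03 m).
It also fails if it takes over 35 s, if anything falls off the work surface, if the arm or the gripper's body presses on something with over 40 N, if the wrist force passes 120 N, or if a joint passes its speed limit or range.

## Working session

There is one attempt and no reset: what is moved stays moved. The work goes in short steps, Python scripts to look and compute and a tool call to move; the robot and the scene stay as the last step left them, time stands still between calls to the robot, and variables do not carry over. Pictures are saved under pics/ and viewed, at most 10 in all, crops included, and the job is handed in when it is done.

Besides the shell and the picture viewer there is one more tool, called after "Emit:" as name([rows], argument=value, ...), one row to a line, values as JSON. play_rows: Moves the arm, as the interface text tells. Its arguments: {"type":"object","properties":{"increments":{"type":"array","items":{"type":"array"}},"grip_force":{"type":"number"}},"required":["increments"]}

```bash
mkdir -p pics; cat > h.py <<'E'
import numpy as np,cv2
from bench import bot
from scipy.spatial.transform import Rotation as R
def K(f):
    h,w=f["image"].shape[:2]; fl=h/2/np.tan(np.radians(f["vfov"])/2)
    return fl
def pix2z(f,u,v,z):
    fl=K(f); Rm=R.from_rotvec(np.ravel(f["rvec"])).as_matrix(); t=np.ravel(f["tvec"])
    d=Rm.T@np.array([(u-f["cx"])/fl,(v-f["cy"])/fl,1]); c=-Rm.T@t
    return c+d*(z-c[2])/d[2]
def wpix2z(f,s,u,v,z):
    fl=K(f); x,y=u-f["cx"],v-f["cy"]; r=np.hypot(x,y); th=r/fl
    d=np.array([x/r*np.sin(th),y/r*np.sin(th),np.cos(th)])
    M=np.array(f["mount"]); Rt=R.from_rotvec(s["ee_rot"]).as_matrix()
    c=Rt@M[:3,3]+np.array(s["ee_pos"]); d=Rt@M[:3,:3]@d
    return c+d*(z-c[2])/d[2]
def save(f,n,crop=None,k=1):
    im=f["image"][:,:,::-1]
    if crop: im=im[crop[1]:crop[3],crop[0]:crop[2]]
    cv2.imwrite("pics/"+n,cv2.resize(im,None,fx=k,fy=k,interpolation=cv2.INTER_CUBIC))
E
python3 - <<'E'
from h import *
import pickle
s=bot.get_state(); print(s)
for n in("scene","side","wrist"):
    f=bot.grab_frame(n); pickle.dump((s,f),open(n+".pkl","wb")); save(f,n+".png")
    print(n,{k:v for k,v in f.items() if k!="image"})
E
```

```text
{'time': 0.0, 'q': array([ 1.11600767e+00,  3.20339824e-01,  1.56568417e+00,  6.83337650e-06,
        1.25738092e+00, -1.99923175e-02]), 'joint_vel': array([-0.00033141, -0.00087355, -0.00026451,  0.00035431, -0.00070405,
       -0.00065344]), 'tau': array([-2.94526435e-03, -4.15527391e+01, -2.34161496e+01, -4.33083005e-05,
        8.40252964e-03,  3.20858817e-05]), 'ee_pos': array([242.1305398 , 521.36173406, 403.85244087]), 'ee_rot': array([-6.77519082e-01, -3.06722144e+00,  2.76407862e-03]), 'force': array([-0.47510101, -0.99004276,  0.03979633]), 'wrist_torque': array([-0.02626894,  0.01355229, -0.01433137]), 'finger_force': 0.0, 'grip_width': 85.6364002292142}
scene {'vfov': 53.918855655204005, 'cx': 321.7551678536839, 'cy': 194.94707496174965, 'rvec': array([ 1.75373527,  2.0556592 , -0.62436862]), 'tvec': array([  93.49661689, -364.99577731, 1412.56891515])}
side {'vfov': 46.51101820072974, 'cx': 328.5834597842445, 'cy': 197.596251130506, 'rvec': array([ 2.19577882, -0.10503284,  0.07128003]), 'tvec': array([-525.43560024,   83.63492848, 1231.75920071])}
wrist {'vfov': 65.70646984690485, 'cx': 324.34422811636523, 'cy': 199.54315457664816, 'mount': array([[-4.22411611e-04, -9.60898236e-01, -2.76901429e-01,
         7.08164923e+01],
       [ 9.99999909e-01, -3.89755017e-04, -1.72973699e-04,
        -9.41423327e-01],
       [ 5.82864011e-05, -2.76901476e-01,  9.60898314e-01,
         3.08726216e+01],
       [ 0.00000000e+00,  0.00000000e+00,  0.00000000e+00,
         1.00000000e+00]])}
```

View pics/scene.png

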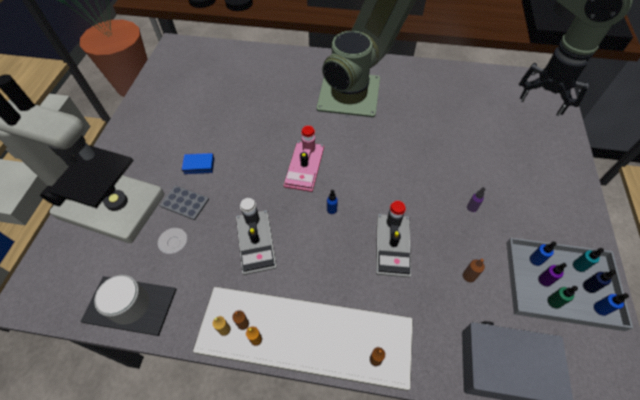

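View pics/side.png

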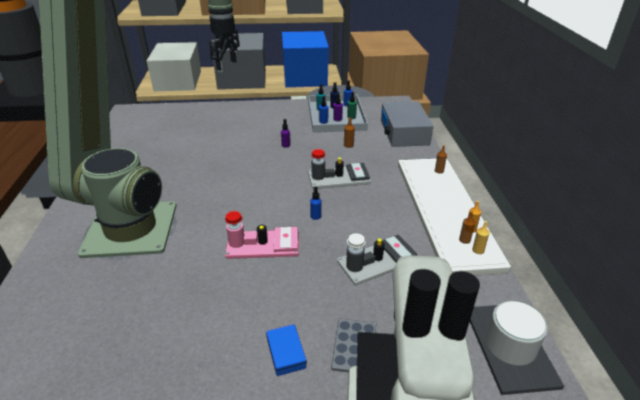

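View pics/wrist.png

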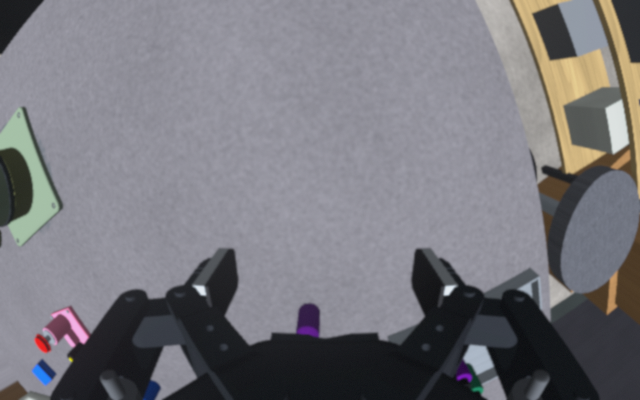

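The scene view shows the grey-based red holder with its cap at about (398,207) and its pin at about (397,233). The pink look-alike is at (308,131). In the side view the real red cap is at about (318,154).

```bash
python3 - <<'E'
from h import *
import pickle
for n,roi in(("scene",(380,190,420,225)),("side",(305,145,332,166))):
    s,f=pickle.load(open(n+".pkl","rb"))
    u0,v0,u1,v1=roi; im=f["image"][v0:v1,u0:u1].astype(int)
    m=(im[...,0]>130)&(im[...,1]<70)&(im[...,2]<70); v,u=np.nonzero(m)
    print(n,u.min()+u0,u.max()+u0,v.min()+v0,v.max()+v0,u.mean()+u0,v.mean()+v0,m.sum())
    print(pix2z(f,u.mean()+u0,v.mean()+v0,98))
    im=f["image"][v0:v1+35,u0-10:u1+30].astype(int)
    m=(im[...,0]>130)&(im[...,1]>110)&(im[...,2]<90); v,u=np.nonzero(m); print("yellow",u.mean()+u0-10,v.mean()+v0,m.sum(),pix2z(f,u.mean()+u0-10,v.mean()+v0,66))
s,f=pickle.load(open("scene.pkl","rb"))
for p in((380,272),(409,273),(379,215),(411,216)): print(pix2z(f,*p,14))
save(f,"sc.png",(370,180,490,290),5)
for n,p in (("blue",(332,210)),("amber",(472,278)),("purple",(473,208)),("white",(247,207))): print(n,pix2z(f,*p,0))
E
```

```text
scene 390 405 201 212 397.9179104477612 206.28358208955223 134
[513.84773705 192.28327709  98.        ]
yellow 396.5 232.5 12 [574.59185309 196.80342585  66.        ]
side 312 324 150 156 317.8235294117647 152.60294117647058 68
[514.60484842 191.07134261  98.        ]
yellow 339.0 159.0 8 [579.80270977 202.35510739  66.        ]
[668.52031834 167.21221126  14.        ]
[659.5001021  241.66930351  14.        ]
[497.24022101 150.74050467  14.        ]
[486.47063711 240.47528053  14.        ]
blue [493.10306393  15.3926498    0.        ]
amber [641.5762223  406.51378153   0.        ]
purple [422.82763013 419.43089755   0.        ]
white [ 521.53737583 -232.04666367    0.        ]
```

View pics/sc.png

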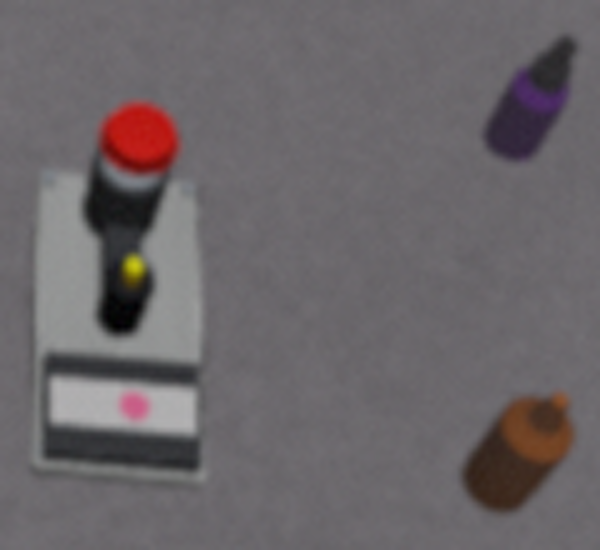

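The crop confirms the red cap on the grey base, with the pin beyond it towards +x. The cap is at about (514,192) and the pin about (577,200), 64 mm apart against the 65 mm given. I'll work out the tool-frame increments next.

```bash
python3 - <<'E'
from h import *
s=bot.get_state(); Rt=R.from_rotvec(s["ee_rot"]).as_matrix(); print(Rt.round(3))
print("shift cm",Rt.T@(np.array([514,192,330])-s["ee_pos"])/10)
a=np.radians(7); 
for k in(1,-1):
    x=k*np.array([np.cos(a),np.sin(a),0]); z=np.array([0,0,-1]); T=np.c_[x,np.cross(z,x),z]
    print(k,np.degrees(R.from_matrix(Rt.T@T).as_rotvec())/5)
E
```

```text
[[-0.907  0.421 -0.001]
 [ 0.421  0.907 -0.001]
 [-0.    -0.001 -1.   ]]
shift cm [-38.52877946 -18.41561233   7.43218854]
1 [-5.65938543e-03  2.01529251e-02  2.96182813e+01]
-1 [-1.51889777e-02 -4.26539962e-03 -6.38171179e+00]
```

Emit:
play_rows([
  [[-3.85,-1.84,0.4],[0,0,0],0],
  [[-3.85,-1.84,0.4],[0,0,0],0],
  [[-3.85,-1.84,0.4],[0,0,0],0],
  [[-3.85,-1.84,0.4],[0,0,0],0],
  [[-3.85,-1.84,0.4],[0,0,0],0],
  [[-3.85,-1.84,0.4],[0,0,0],0],
  [[-3.85,-1.84,0.4],[0,0,0],0],
  [[-3.85,-1.84,0.4],[0,0,0],0],
  [[-3.85,-1.84,0.4],[0,0,0],0],
  [[-3.85,-1.84,0.4],[0,0,0],0],
])

```text
time: 1.4
ee_pos: [514.6, 191.2, 364.4]
ee_rot: [-0.678, -3.067, 0.0]
force: [-0.2, 0.2, 0.4]
grip_width: -0.2
finger_force: 0.0
```

Emit:
play_rows([
  [[0,0,0.6],[0,0,-1.6],0],
  [[0,0,0.6],[0,0,-1.6],0],
  [[0,0,0.6],[0,0,-1.6],0],
  [[0,0,0.6],[0,0,-1.6],0],
  [[0,0,0],[0,0,0],0],
  [[0,0,0],[0,0,0],0],
])

```text
time: 2.15
ee_pos: [513.9, 192.5, 340.8]
ee_rot: [-0.191, 3.136, 0.0]
force: [0.4, -0.7, -0.0]
grip_width: 0.1
finger_force: 0.0
```

```bash
python3 - <<'E'
from h import *
import pickle
s=bot.get_state(); f=bot.grab_frame("wrist"); save(f,"w2.png"); pickle.dump((s,f),open("w2.pkl","wb"))
print(s["time"],s["ee_pos"],s["force"],s["grip_width"],R.from_rotvec(s["ee_rot"]).as_matrix().round(3))
E
```

```text
2.15 [513.90314123 192.466966   340.78642889] [ 0.35473365 -0.74208619 -0.03436964] 0.06690478172986107 [[-0.993 -0.121  0.   ]
 [-0.121  0.993  0.   ]
 [-0.     0.    -1.   ]]
```

View pics/w2.png

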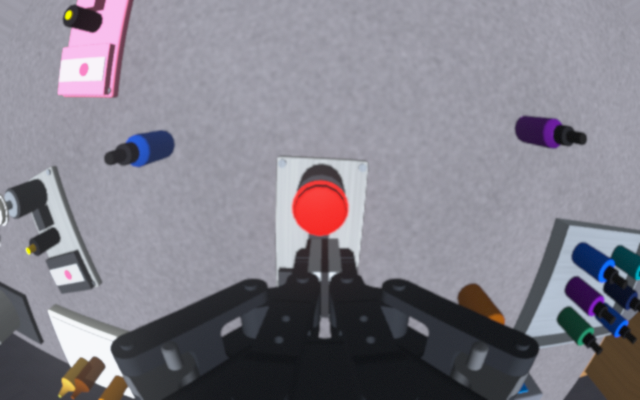

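In the wrist view the red cap's top face is centred at about (320,208), just ahead of the shut fingertips at about (321,240).

```bash
python3 - <<'E'
from h import *
import pickle
s,f=pickle.load(open("w2.pkl","rb"))
for p in((320,208),(293,208),(347,208),(320,182),(320,235)): print(wpix2z(f,s,*p,102).round(1))
E
```

```text
[509.3 188.3 102. ]
[511.6 169.3 102. ]
[507.  207.2 102. ]
[490.6 186.1 102. ]
[529.7 190.7 102. ]
```

Emit:
play_rows([
  [[0.3,-0.2,1.6],[0,0,0],0],
  [[0,0,1.6],[0,0,0],0],
  [[0,0,1.6],[0,0,0],0],
  [[0,0,1.3],[0,0,0],0],
  [[0,0,0.9],[0,0,0],0],
  [[0,0,0.9],[0,0,0],0],
  [[0,0,0],[0,0,0],0],
])

```text
time: 3.08
ee_pos: [511.0, 190.1, 262.5]
ee_rot: [0.194, -3.135, 0.0]
force: [-3.1, -1.4, 10.7]
grip_width: -0.4
finger_force: 5.4
```

Emit:
play_rows([
  [[0,0,0.25],[0,0,0],0],
  [[0,0,0],[0,0,0],0],
])

```text
time: 3.32
ee_pos: [510.9, 190.0, 261.4]
ee_rot: [-0.194, 3.135, 0.0]
force: [-5.8, -2.3, 16.1]
grip_width: 0.2
finger_force: 8.4
```

It's on the stop now, since the force is above the spring's 12 N. Next I'll do repeated strokes.

Emit:
play_rows([
  [[0,0,-1.0],[0,0,0],0],
  [[0,0,-1.0],[0,0,0],0],
  [[0,0,0],[0,0,0],0],
  [[0,0,0],[0,0,0],0],
  [[0,0,0],[0,0,0],0],
  [[0,0,1.0],[0,0,0],0],
  [[0,0,1.0],[0,0,0],0],
  [[0,0,0],[0,0,0],0],
  [[0,0,0],[0,0,0],0],
])

```text
time: 4.45
ee_pos: [511.4, 190.2, 261.4]
ee_rot: [-0.194, 3.133, 0.001]
force: [-3.6, -1.2, 16.4]
grip_width: 0.1
finger_force: 8.4
```

Emit:
play_rows([
  [[0,0,-1.0],[0,0,0],0],
  [[0,0,-1.0],[0,0,0],0],
  [[0,0,0],[0,0,0],0],
  [[0,0,0],[0,0,0],0],
  [[0,0,0],[0,0,0],0],
  [[0,0,1.0],[0,0,0],0],
  [[0,0,1.0],[0,0,0],0],
  [[0,0,0],[0,0,0],0],
  [[0,0,0],[0,0,0],0],
])

```text
time: 5.58
ee_pos: [511.4, 190.2, 261.4]
ee_rot: [-0.194, 3.133, 0.001]
force: [-3.4, -1.3, 17.0]
grip_width: 0.0
finger_force: 8.4
```

Emit:
play_rows([
  [[0,0,-1.0],[0,0,0],0],
  [[0,0,-1.0],[0,0,0],0],
  [[0,0,0],[0,0,0],0],
  [[0,0,0],[0,0,0],0],
  [[0,0,0],[0,0,0],0],
])

```text
time: 6.2
ee_pos: [511.0, 190.0, 278.7]
ee_rot: [0.194, -3.135, 0.0]
force: [0.2, 0.2, -0.8]
grip_width: -0.1
finger_force: 0.0
```

```bash
python3 - <<'E'
from h import *
f=bot.grab_frame("side"); g=bot.grab_frame("scene"); save(f,"a.png",(280,120,400,200),3.2)
a=cv2.imread("pics/a.png"); save(g,"b.png",(350,170,470,250),3.2); cv2.imwrite("pics/ab1.png",np.hstack([a,cv2.imread("pics/b.png")]))
print(bot.get_state()["force"])
E
```

```text
[ 0.48941359 -0.00942879 -0.23443924]
```

View pics/ab1.png

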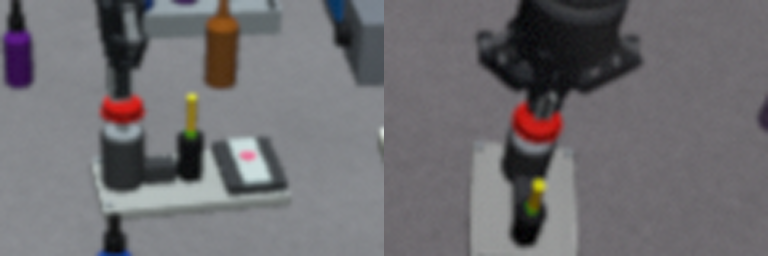

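After three strokes the pin stands well out, at crop (192,97)–(192,135), and green is starting to show at its foot. Extra strokes do no harm, so I'll do two more to be sure, then come clear.

Emit:
play_rows([
  [[0,0,1.0],[0,0,0],0],
  [[0,0,1.0],[0,0,0],0],
  [[0,0,0],[0,0,0],0],
  [[0,0,0],[0,0,0],0],
  [[0,0,-1.0],[0,0,0],0],
  [[0,0,-1.0],[0,0,0],0],
  [[0,0,0],[0,0,0],0],
  [[0,0,0],[0,0,0],0],
  [[0,0,0],[0,0,0],0],
])

```text
time: 7.42
ee_pos: [510.9, 190.0, 278.5]
ee_rot: [0.194, -3.134, 0.001]
force: [0.5, -0.2, 0.1]
grip_width: -0.1
finger_force: 0.0
```

Emit:
play_rows([
  [[0,0,1.0],[0,0,0],0],
  [[0,0,1.0],[0,0,0],0],
  [[0,0,0],[0,0,0],0],
  [[0,0,0],[0,0,0],0],
  [[0,0,-1.0],[0,0,0],0],
  [[0,0,-1.0],[0,0,0],0],
  [[0,0,0],[0,0,0],0],
  [[0,0,0],[0,0,0],0],
  [[0,0,0],[0,0,0],0],
])

```text
time: 8.55
ee_pos: [510.9, 190.0, 278.5]
ee_rot: [0.194, -3.134, 0.001]
force: [0.3, 0.4, -0.6]
grip_width: 0.3
finger_force: 0.0
```

Emit:
play_rows([
  [[0,0,-2.0],[0,0,0],0],
  [[0,0,-3.0],[0,0,0],0],
  [[0,0,-3.0],[0,0,0],0],
  [[0,0,-2.0],[0,0,0],0],
  [[0,0,0],[0,0,0],0],
])

```text
time: 9.18
ee_pos: [511.4, 190.2, 380.3]
ee_rot: [-0.194, 3.133, 0.001]
force: [0.0, -0.6, -1.0]
grip_width: 0.0
finger_force: 0.0
```

```bash
python3 - <<'E'
from h import *
f=bot.grab_frame("side"); g=bot.grab_frame("scene"); save(f,"a.png",(280,120,400,200),3.2)
a=cv2.imread("pics/a.png"); save(g,"b.png",(350,170,470,250),3.2); cv2.imwrite("pics/ab2.png",np.hstack([a,cv2.imread("pics/b.png")]))
E
```

```text
(no output)
```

View pics/ab2.png

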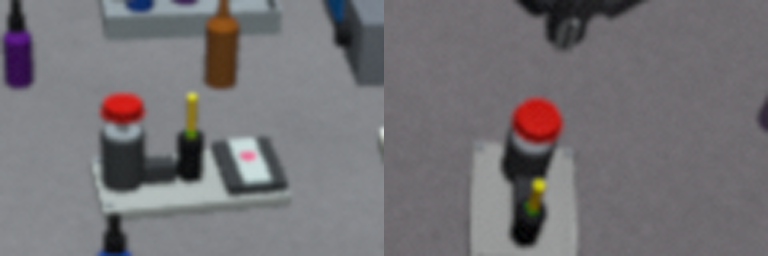

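The pin top, at crop (192,95), hasn't moved with two further strokes, so it is at its stop. The green band shows, the cap is up and the gripper is clear.

```bash
python3 -c "
from bench import bot
print(bot.finish_job())"
```

```text
the job is handed in; nothing more can be done
None
```

The red holder is pumped up: after five full strokes its yellow pin stands fully out with the green band showing, the red cap is up and the gripper is clear; the job was handed in just after 9 s, and no verdict came back.

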